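# Lock the mould rail with the long T-key

## Robot

A 7-joint arm with a two-finger parallel gripper is mounted at the origin on the work surface. World frame = base frame: x ahead of the robot, y to its left, z up, the work surface at z = 0. Lengths are in m, angles in rad, forces in N, time in s.
With the tool pointing down it reaches from about 0.425 to 0.825 m from the base axis. Payload 3.6 kg.
Tool frame: the origin (TCP) lies where the fingers leave the gripper's body, on its centre line; the fingertips stand 73 mm ahead of it and the grasp point (between the pads) lies 54 mm ahead of it; x points along the fingers, y is the direction in which the jaws open and shut, and the axes are right-handed (so a half turn about x gives the same grasp; the last joint's range is limited). The gripper opens to 85 mm and grips with 20 to 120 N. Pads are 22 mm wide; open, the fingers measure 114 mm over their backs; the gripper's body (76 mm by 85 mm) begins 54 mm behind the grasp point. The pads swing forward as they close: fully open they stand 13 mm farther back than shut.
Start: joints at [1.198, 0.615, -0.013, 1.423, 0.008, 1.103, -0.04], TCP at [0.221, -0.611, 0.304] pointing down, gripper open.
Joint ranges: [-3.12, 3.12], [-0.3, 2.06], [-1.34, 1.32], [0.26, 2.42], [-1.36, 4.5], [0.01, 1.98], [-2.84, 2.84]. Speed limits (rad/s): [2.79, 2.79, 3.14, 3.14, 3.14, 3.14, 3.14].

## Interface

Orientations are given as a unit quaternion [x, y, z, w].
In Python, from station import arm, snapshot, camera_info, ticket gives the robot as it stands. Calls block until the motion is done:
- arm.movep(position, orientation): joint-space move of the TCP to a pose.
- arm.line_to(position, velocity=0.15, ori=None): straight line of the TCP; ori=None keeps the orientation; velocity is the mean speed in m/s.
- arm.move_j(angles): joint-space move.
- arm.move_gripper(opening, effort=None): opening from 0.0 (shut) to 1.0 (fully open); effort is the grip in N (None keeps the last); returns when the fingers have stopped.
- arm.pause(seconds).
- arm.ik(position, orientation): joint angles nearest the present ones, or None.
- snapshot(name): name is "side" or "top"; returns the picture (384x512x3 uint8, blue, green, red); there is no depth.
- camera_info(name): a dict with "fx", "fy", "cx", "cy" (pixels), "R" (3x3) and "t" (3): a world point X has camera coordinates R X + t. Camera axes: x right, y down, z forward; pixel columns grow to the right and rows downward; lengths in m; the calibration is good to about 2 mm. A picture is of the moment at which its call begins. camera_info takes no time and is no camera call.
A pose or a line that the arm cannot do raises arm.MotionError and nothing moves.
- ticket.finish_job(): hands the job in, once; it reports no verdict.
Readings, each from a call of its own:
- arm.read_time(): time.
- arm.read_joint_positions(): joint angles.
- arm.read_dq(): joint speeds.
- arm.read_effort(): joint torques, N m.
- arm.read_tool_pos(): TCP position.
- arm.read_eef_rot(): TCP orientation.
- arm.read_ft_force(): force on the tool from outside, world axes, zero at the start.
- arm.read_wrist_torque(): the same for the moment, N m.
- arm.read_opening(): opening from 0.0 (shut) to 1.0 (fully open).
Only numpy, scipy, OpenCV 4.12 (cv2) and the standard library are available. Lean on these libraries where they do the work, as an engineer would, in place of code of your own. Each camera call takes 0.05 s, during which the arm holds its last target.

## Task

One of the two raked lock tubes on the near rail of the casting mould is still open (its orange finger lies off the rail). Take the T-key from its green stand, lower it down that tube fully home on the square stem and turn the stem clockwise with the key until the finger stands square across the rail, then pull the key out and hang it back in its stand. Leave the other lock, the tub, the roller and the brush as they are.

Things in the scene. Friction and masses are not known exactly. Their poses are not given: they have to be found in the camera images.
- key: loose steel T-key, 160 mm long, about 0.28 kg, red cross-bar on top. Origin: centre of its lower (socket) end; z up the shaft, y along the cross-bar. Shaft 14 mm diameter; dark flange 54 mm diameter, 4 mm thick, underside at z = 102 mm. The lower 42 mm is a socket, 33 mm across outside, with a square opening 18.5 mm wide, 34 mm deep, sides parallel to x and y
- key_bar (a point): centre of the key's red cross-bar, 149 mm above the key's origin, axes as the key's. The bar is 90 (y) x 16 (x) x 22 mm (z): grasp it from above, closing along x across its 16 mm
- stand_mouth (a point): centre of the top rim of the fixed green key stand: an upright square tube, 40 mm inside, 50 mm outside, rim 112 mm above the bench, on a 110 mm base plate. The key hangs upright in it by its flange, its lower end then 10 mm above the bench; any yaw will do
- open_lock_mouth (a point): centre of the mouth of the OPEN lock's tube: blue, square, 40 mm inside, 48 mm outside, yellow band at the mouth, raked 30 degrees from vertical, mouth leaning towards this point's -x (to the robot), 125 mm above the bench. Axes: x level, away from the robot across the mould rail; y along the rail, to the robot's left; z up. The tube axis runs to open_lock_seat
- open_lock_seat (a point): foot of the open lock's brass stem, on the tube axis, 94 mm from the mouth; the key's lower end comes to rest here, its flange 8 mm off the mouth. Stem 16 x 16 mm, 24 mm tall, then an 8 mm tapered round nose. Turns with the stem: z up the tube axis, y along the orange finger; flats parallel to x and y. The key fits in any of 4 quarter turns, with 1.25 mm all round and 0.17 rad play
- open_lock_stem (a joint): stem angle (rad) of the open lock, growing clockwise seen from above. 0: the orange finger at the tube's foot (70 mm from the axis) points along +y of the mouth point, off the rail; 1.57: square across the rail, locked, square to the tube axis; stop at 1.62. Starts at 0.2 to 0.5. Friction 0.12 N m; stays where it is left
- shut_lock_mouth (a point): mouth centre of the other, identical lock, 0.18 to 0.26 m along the rail; already locked, to be left alone
- shut_lock_stem (a joint): stem angle of the other lock (about 1.55, locked); must stay locked
- mould: fixed timber casting mould, 270 (x) x 560 (y) mm, with a grey panel in it; origin on the bench, middle of the near rail's front face; x away from the robot, y along the near rail. Near rail 34 mm wide, 55 mm high; panel surface 30 mm high
- tub: loose grey jar with white lid, 90 mm diameter, 100 mm tall; origin at the centre of its underside. Bystander
- roller: loose ribbed roller with blue handle, 150 mm wide, lying on the panel; origin under the roller's middle. Bystander
- brush: loose brush, 170 mm long, lying on the bench; origin under its middle, x towards the bristles. Bystander
Not all that is in view belongs to the job. What is shaped like the part that bears stand_mouth but red is not meant.

How it is judged:
On the way, in this order (a step that is already met when the one before it is completed fails the run):
1. the key's socket is fully down on the open lock's stem, the lock still open (distance between key and open_lock_seat below 0.012 m and angle between the z axis of key and the z axis of open_lock_seat, either way round below 0.1 rad and value of joint open_lock_stem below 0.9 rad), for 0.1 s.
2. with the key still on it, the stem is turned to locked (distance between key and open_lock_seat below 0.012 m and angle between the z axis of key and the z axis of open_lock_seat, either way round below 0.1 rad and value of joint open_lock_stem above 1.38 rad), for 0.1 s.
At the end, for the whole second after the job is handed in: both lock stems past 1.38 rad (finger within about 11 degrees of square across the rail); the key hangs in its stand, upright within 0.08 rad, its lower end within 10 mm of the stand's axis and less than 16 mm above the bench, released and at rest (value of joint each of open_lock_stem, shut_lock_stem above 1.38 rad and horizontal distance between key and stand_mouth below 0.01 m and height (world z) of key below 0.016 m and angle between key's own z axis and vertical below 0.08 rad and linear speed of key below 0.02 m/s); the robot touches nothing.
It fails at once if the other lock is turned (value of joint shut_lock_stem below 1.38 rad).
It fails at once if the lock's finger or stem is pushed with the gripper instead of the key (contact force between any of the fingers, the arm and open_lock_stem above 2 N).
It fails at once if the tub, roller or brush is moved by more than 30 mm (distance of any of tub, roller, brush from where it was at the start of the episode above 0.03 m).
It also fails if it takes over 61 s, if anything falls off the work surface, if the arm or the gripper's body presses on something with over 40 N, if the wrist force passes 120 N, or if a joint passes its speed limit or range.

## Working session

There is one attempt and no reset: what is moved stays moved. The work goes in short steps, each a Python script; the robot and the scene stay as the last script left them, time stands still between calls to the robot, and variables do not carry over. Pictures are saved under pics/ and viewed, and the job is handed in when it is done.

```bash
mkdir -p pics; ls; python3 - <<'E'
from station import arm, snapshot, camera_info
import cv2
for n in ("side","top"):
    im=snapshot(n); cv2.imwrite(f"pics/{n}0.png",im)
    c=camera_info(n); print(n,c)
print(arm.read_time(),arm.read_tool_pos(),arm.read_eef_rot(),arm.read_ft_force())
E
```

```text
pics
side {'fx': 445.1186059619522, 'fy': 445.1186059619522, 'cx': 256.82939795751474, 'cy': 192.40155321877077, 'R': array([[-0.95226343, -0.30500743,  0.01283884],
       [-0.21505019,  0.64037053, -0.73734592],
       [ 0.21667437, -0.70490854, -0.67539334]]), 't': array([0.48749092, 0.20119896, 1.20286944])}
top {'fx': 355.70153058910944, 'fy': 355.70153058910944, 'cx': 259.6952762988031, 'cy': 190.08492744752473, 'R': array([[-0.01621771, -0.99976427,  0.01443566],
       [-0.99791425,  0.0152821 , -0.06271845],
       [ 0.06248306, -0.0154227 , -0.99792686]]), 't': array([-0.00594433,  0.52272718,  0.85203392])}
0.1 [ 0.22074008 -0.61082035  0.30282786] [-0.69633671 -0.1228328   0.69666045 -0.1212085 ] [ 0.432413   -0.25228918  0.54289872]
```

View pics/side0.png

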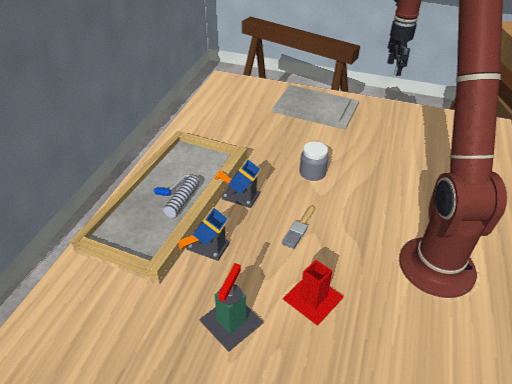

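View pics/top0.png

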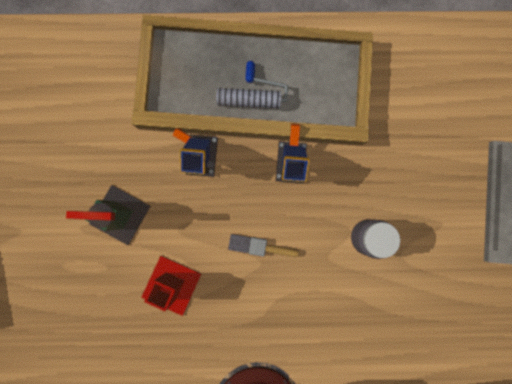

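The two stands are green at top (118,215) and side (231,310), holding the key, and red at top (170,287), which is the decoy. The two locks at top are (198,158), with its finger at (181,135) pointing along the rail, and (294,162), with its finger at (295,135) pointing across it. So the open lock is the left one in the top view, which is the lower one in the side view. I'll confirm with enlarged crops.

```bash
python3 - <<'E'
import cv2,numpy as np
t=cv2.imread("pics/top0.png");s=cv2.imread("pics/side0.png")
a=cv2.resize(t[115:255,60:220],None,fx=2.5,fy=2.5,interpolation=cv2.INTER_CUBIC)
b=cv2.resize(s[200:350,160:320],None,fx=2.45,fy=2.33,interpolation=cv2.INTER_CUBIC)
h=max(a.shape[0],b.shape[0]);c=np.zeros((h,a.shape[1]+b.shape[1],3),np.uint8)
c[:a.shape[0],:a.shape[1]]=a;c[:b.shape[0],a.shape[1]:]=b
cv2.imwrite("pics/crop0.png",c)
a=cv2.resize(t[115:195,160:240],None,fx=5,fy=5,interpolation=cv2.INTER_CUBIC)
b=cv2.resize(s[200:265,170:235],(400,400),interpolation=cv2.INTER_CUBIC)
cv2.imwrite("pics/crop1.png",np.hstack([a,b]))
E
```

```text
(no output)
```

View pics/crop0.png

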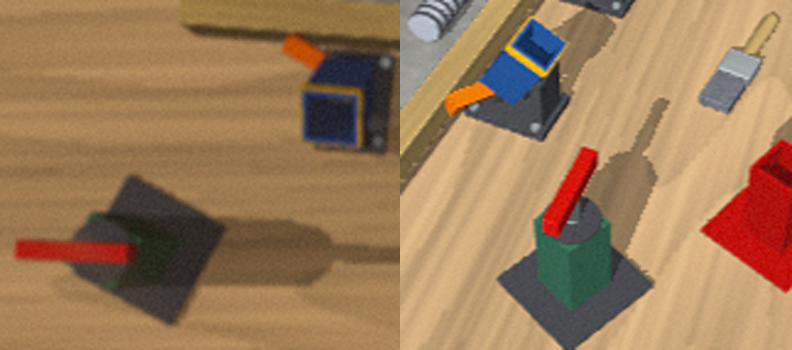

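View pics/crop1.png

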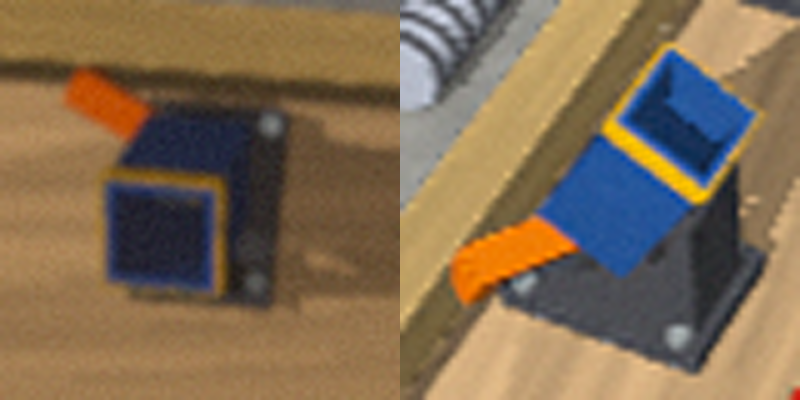

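The crops confirm it. The green stand holds the red-barred key, and this lock's orange finger lies mostly along the rail, so it is the open one. Next I'll measure positions.

```bash
cat > h.py <<'E'
from station import arm, snapshot, camera_info, ticket
import cv2,numpy as np
from scipy.spatial.transform import Rotation as Rn
C={n:camera_info(n) for n in("side","top")}
def proj(n,X):
    c=C[n];p=np.atleast_2d(X)@c["R"].T+c["t"];return np.c_[c["fx"]*p[:,0]/p[:,2]+c["cx"],c["fy"]*p[:,1]/p[:,2]+c["cy"]]
def ray(n,uv):
    c=C[n];d=c["R"].T@np.array([(uv[0]-c["cx"])/c["fx"],(uv[1]-c["cy"])/c["fy"],1]);return -c["R"].T@c["t"],d
def plane(n,uv,z):
    o,d=ray(n,uv);return o+d*(z-o[2])/d[2]
def tri(us,ut):
    P=[C[n]["R"] for n in("side","top")]
    M=[np.array([[C[n]["fx"],0,C[n]["cx"]],[0,C[n]["fy"],C[n]["cy"]],[0,0,1]])@np.c_[C[n]["R"],C[n]["t"]] for n in("side","top")]
    X=cv2.triangulatePoints(M[0],M[1],np.array(us,float).reshape(2,1),np.array(ut,float).reshape(2,1));return (X[:3]/X[3]).ravel()
def blob(im,lo,hi,box):
    x0,y0,x1,y1=box
    hsv=cv2.cvtColor(im,cv2.COLOR_BGR2HSV);m=cv2.inRange(hsv,np.array(lo),np.array(hi))
    if lo[0]==0 and hi[0]<=8: m|=cv2.inRange(hsv,np.array([172,lo[1],lo[2]]),np.array([180,255,255]))
    k=np.zeros_like(m);k[y0:y1,x0:x1]=m[y0:y1,x0:x1]
    n,l,s,c=cv2.connectedComponentsWithStats(k);i=1+np.argmax(s[1:,4]);return (l==i).astype(np.uint8)
E
python3 - <<'E'
from h import *
t=cv2.imread("pics/top0.png");s=cv2.imread("pics/side0.png")
def info(n,im,lo,hi,box):
    m=blob(im,lo,hi,box);pts=np.argwhere(m)[:,::-1].astype(np.float32)
    h=cv2.convexHull(pts);r=cv2.minAreaRect(h);M=cv2.moments(h)
    print(n,len(pts),"rect",np.round(r[0],1),np.round(r[1],1),"cen",round(M['m10']/M['m00'],1),round(M['m01']/M['m00'],1),"corners",np.round(cv2.boxPoints(r),1).tolist())
    return m,r,np.array([M['m10'],M['m01']])/M['m00'],h
ms,rs,cs,_=info("bar s",s,(0,150,80),(8,255,255),(205,250,260,310))
mt,rt,ct,_=info("bar t",t,(0,150,80),(8,255,255),(50,190,130,240))
print("bar tri",tri(cs,ct))
for nm,cc in(("s",cs),):pass
a=info("band s",s,(18,150,120),(32,255,255),(190,200,235,255));b=info("band t",t,(14,120,90),(35,255,255),(175,130,222,185))
for x in(a,b):
    q=cv2.approxPolyDP(x[3],3,True).reshape(-1,2);print(q.tolist())
print("band tri",tri(a[2],b[2]))
for n,im,box in(("os",s,(170,225,215,255)),("ot",t,(165,122,200,145))):
    info(n,im,(5,190,150),(14,255,255),box)
E
```

```text
bar s 368 rect [228.8 281.9] [ 9.4 40.2] cen 228.8 282.0 corners [[215.60000610351562, 297.79998779296875], [233.60000610351562, 261.79998779296875], [242.0, 266.0], [224.0, 302.0]]
bar t 377 rect [ 89. 215.] [46.2  8.4] cen 89.4 215.2 corners [[65.69999694824219, 217.89999389648438], [66.0999984741211, 209.5], [112.30000305175781, 212.0], [111.80000305175781, 220.39999389648438]]
bar tri [0.47001766 0.33191167 0.161223  ]
band s 79 rect [215.5 219.7] [21.4 18.2] cen 213.2 220.3 corners [[201.5, 220.3000030517578], [212.60000610351562, 205.89999389648438], [229.5, 219.10000610351562], [218.39999389648438, 233.39999389648438]]
band t 901 rect [198. 159.] [50. 46.] cen 198.4 160.1 corners [[175.0, 134.0], [221.0, 134.0], [221.0, 184.0], [175.0, 184.0]]
[[219.0, 232.0], [203.0, 221.0], [212.0, 207.0], [223.0, 227.0]]
[[221.0, 184.0], [175.0, 184.0], [175.0, 139.0], [221.0, 135.0]]
band tri [0.5909355  0.1222172  0.10598155]
os 22 rect [180.  243.8] [8.7 4.5] cen 180.4 244.0 corners [[176.60000610351562, 240.1999969482422], [181.0, 239.0], [183.39999389648438, 247.3000030517578], [179.0, 248.60000610351562]]
ot 117 rect [180.4 135.5] [15.6  7.5] cen 180.5 135.6 corners [[171.8000030517578, 134.6999969482422], [175.6999969482422, 128.1999969482422], [189.10000610351562, 136.1999969482422], [185.1999969482422, 142.6999969482422]]
```

```bash
python3 - <<'E'
from h import *
us=(216.1,218.8);ut=(192.2,161.4)
print("tri",tri(us,ut),"planes",plane("side",us,.125),plane("top",ut,.125))
print("bar planes",plane("side",(228.8,282),.159),plane("top",(89.2,215.1),.159))
# bar yaw from top
print("bar yaw",[plane("top",p,.165) for p in((66,213.7),(112,216.2))])
# rail edges: front face bottom/top edge in top view, 2 pts by eye refined w/ profile
t=cv2.imread("pics/top0.png")
g=cv2.cvtColor(t,cv2.COLOR_BGR2HSV)
for u in(145,160,225,240,260,270,320,340,360): print(u,[tuple(int(v) for v in g[y,u]) for y in range(122,148,2)] if u in(145,) else [int(g[y,u,2]) for y in range(118,150)])
E
```

```text
tri [0.58113813 0.1314423  0.12461036] planes [0.58203934 0.13185362 0.125     ] [0.57950622 0.13098594 0.125     ]
bar planes [0.47196799 0.33061975 0.159     ] [0.46835821 0.33274479 0.159     ]
bar yaw [array([0.47190268, 0.37607773, 0.165     ]), array([0.46542011, 0.28462292, 0.165     ])]
145 [(17, 136, 159), (18, 151, 147), (18, 150, 85), (17, 131, 84), (16, 121, 143), (16, 120, 174), (16, 122, 170), (17, 124, 164), (17, 126, 164), (16, 125, 169), (16, 123, 180), (17, 124, 177), (16, 128, 172)]
160 [151, 152, 152, 147, 150, 153, 153, 145, 121, 93, 74, 77, 100, 135, 164, 171, 168, 171, 165, 165, 164, 167, 173, 175, 182, 176, 175, 171, 167, 160, 157, 148]
225 [148, 162, 150, 150, 146, 146, 151, 151, 150, 155, 143, 151, 138, 97, 78, 74, 82, 102, 127, 143, 149, 148, 149, 138, 126, 110, 101, 101, 105, 105, 104, 102]
240 [131, 150, 155, 149, 157, 144, 146, 148, 152, 156, 156, 158, 154, 140, 114, 80, 76, 74, 97, 118, 144, 156, 157, 164, 154, 154, 131, 110, 94, 106, 107, 104]
260 [122, 140, 154, 157, 156, 156, 149, 151, 150, 151, 158, 161, 162, 156, 155, 124, 87, 72, 74, 87, 120, 144, 154, 155, 155, 156, 157, 148, 150, 148, 153, 161]
270 [108, 116, 136, 153, 157, 167, 149, 151, 154, 149, 151, 155, 160, 164, 161, 157, 131, 94, 76, 74, 89, 126, 154, 161, 158, 154, 156, 153, 157, 152, 155, 156]
320 [122, 124, 125, 130, 123, 120, 136, 141, 152, 155, 148, 148, 153, 159, 161, 149, 156, 151, 160, 143, 114, 82, 69, 72, 81, 98, 104, 108, 111, 107, 108, 105]
340 [122, 119, 121, 124, 117, 123, 122, 137, 149, 147, 149, 142, 146, 151, 146, 151, 147, 153, 146, 149, 152, 130, 93, 69, 71, 89, 122, 156, 164, 170, 164, 166]
360 [150, 150, 146, 151, 146, 151, 152, 147, 134, 146, 147, 146, 140, 139, 154, 149, 149, 151, 146, 149, 146, 147, 140, 107, 79, 71, 82, 115, 142, 167, 164, 158]
```

```bash
python3 - <<'E'
import cv2,numpy as np
t=cv2.imread("pics/top0.png");s=cv2.imread("pics/side0.png")
cv2.imwrite("pics/c2.png",cv2.resize(t[175:255,55:160],None,fx=7,fy=7,interpolation=cv2.INTER_CUBIC))
cv2.imwrite("pics/c3.png",cv2.resize(s[255:355,190:275],None,fx=6,fy=6,interpolation=cv2.INTER_CUBIC))
E
```

```text
(no output)
```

View pics/c2.png

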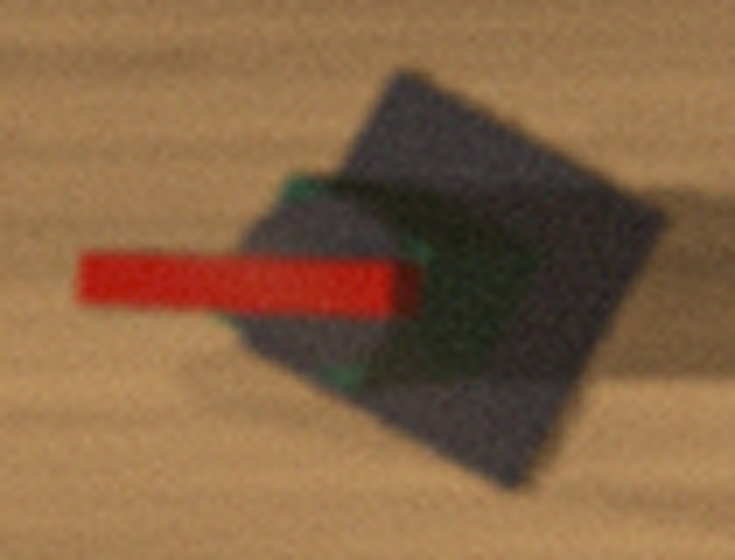

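View pics/c3.png

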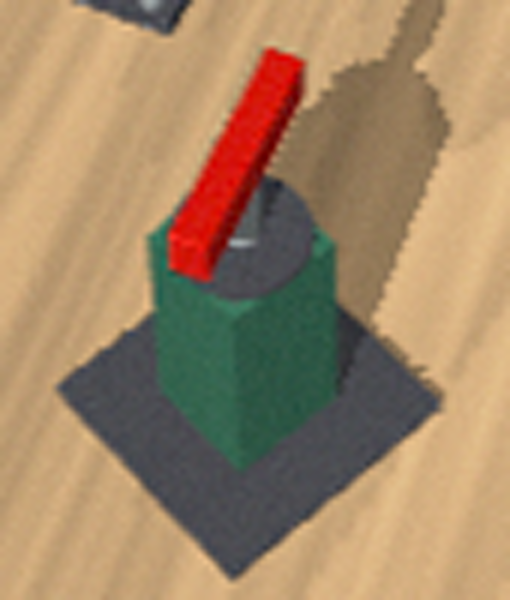

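```bash
python3 - <<'E'
from h import *
ut,us=(100.9,214.7),(229.8,294.2)
print("stand rim",plane("top",ut,.112),plane("side",us,.112),tri(us,ut))
print("base",plane("top",(119.7,214.0),.006),plane("side",(230.6,320.0),.006))
e=np.array([plane("top",p,.055)[:2] for p in((160,126.2),(225,130.6),(240,132),(260,133.3),(270,134.5),(340,139.5),(360,141))])
k=np.polyfit(e[:,1],e[:,0],1);psi=-np.arctan(k[0]);print("rail yaw",psi,"x0",k, e[0],e[-1])
m=np.array([.5808,.1314,.125])
ex=np.array([np.cos(psi),np.sin(psi),0]);ey=np.array([-np.sin(psi),np.cos(psi),0]);ez=np.array([0,0,1.])
az=-np.sin(np.pi/6)*ex+np.cos(np.pi/6)*ez   # tube axis up
ax=np.cross(ey,az); seat=m-.094*az; print("seat",seat)
# mouth reprojection: outer/inner corners
for n,(x0,y0),f in(("top",(160,115),5),("side",(170,200),400/65)):
    for h in(.02,.024):
        print(n,h,((proj(n,[m+h*(a*ax+b*ey) for a,b in((1,1),(1,-1),(-1,-1),(-1,1))])-(x0,y0))*f+f/2).round().tolist())
def pl(n,uv,p,nn):
    o,d=ray(n,uv);return o+d*((p-o)@nn)/(d@nn)
t=cv2.imread("pics/top0.png");s=cv2.imread("pics/side0.png")
for n,im,lo,hi,box in(("top",t,(4,150,120),(13,255,255),(165,122,200,150)),("side",s,(6,170,120),(15,255,255),(172,228,205,252))):
    b=blob(im,lo,hi,box);pts=np.argwhere(b)[:,::-1]
    for h in(0,.008):
        W=np.array([pl(n,p,seat+h*az,az)-seat for p in pts]);loc=np.c_[W@ax,W@ey]
        c=loc.mean(0);v=np.linalg.svd(loc-c)[2][0]; v*=np.sign(v@c)
        # angle theta clockwise from +y : dir = cos(th) ey + sin(th) ax
        print(n,h,len(pts),"cen",c.round(4),"max r",np.linalg.norm(loc,axis=1).max().round(4),"th cen",np.arctan2(c[0],c[1]),"th axis",np.arctan2(v[0],v[1]))
E
```

```text
stand rim [0.46881192 0.32943186 0.112     ] [0.47156119 0.32929415 0.112     ] [0.47036255 0.32956239 0.11268507]
base [0.46984559 0.32913932 0.006     ] [0.47250674 0.32980496 0.006     ]
rail yaw -0.08847942239531381 x0 [0.08871104 0.65520475] [0.67414984 0.21825356] [ 0.63273378 -0.25250687]
seat [0.62761615 0.12724689 0.04359361]
top 0.02 [[115.0, 184.0], [209.0, 191.0], [209.0, 278.0], [117.0, 271.0]]
top 0.024 [[105.0, 174.0], [218.0, 183.0], [219.0, 287.0], [108.0, 279.0]]
side 0.02 [[230.0, 122.0], [273.0, 60.0], [349.0, 116.0], [307.0, 179.0]]
side 0.024 [[217.0, 122.0], [270.0, 48.0], [360.0, 115.0], [310.0, 191.0]]
top 0 148 cen [0.0232 0.0448] max r 0.0702 th cen 0.47745055022446037 th axis 0.5026627609853266
top 0.008 148 cen [0.0258 0.0429] max r 0.0697 th cen 0.5422439537073575 th axis 0.5026627609853268
side 0 102 cen [0.0259 0.0494] max r 0.0835 th cen 0.48358191540704065 th axis 0.40253925422296216
side 0.008 102 cen [0.0263 0.0546] max r 0.0881 th cen 0.4489483715717288 th axis 0.40253925422296194
```

```bash
cat >> h.py <<'E'
psi=-0.0885
M0=np.array([.5808,.1312,.125])
ex=np.array([np.cos(psi),np.sin(psi),0]);ey=np.array([-np.sin(psi),np.cos(psi),0]);ez=np.array([0,0,1.])
az=-.5*ex+np.sqrt(.75)*ez; ax=np.cross(ey,az); SEAT=M0-.094*az
KEY=np.array([.4702,.3315]);KYAW=-0.071;STAND=np.array([.4703,.3295])
GZ=.149+.054+.002   # TCP above key origin along key axis (grasp 2 mm above bar centre)
def quat(z,ky,sg):
    """tool orientation for key with axis z, bar dir ky; sg: tool y = sg*key x"""
    kx=np.cross(ky,z);tx=-z;ty=sg*kx;return Rn.from_matrix(np.c_[tx,ty,np.cross(tx,ty)]).as_quat()
def lockdir(th): return np.cos(th)*ey+np.sin(th)*ax
def kyv(yaw): return np.array([-np.sin(yaw),np.cos(yaw),0])
E
python3 - <<'E'
from h import *
print(arm.read_joint_positions())
up=np.r_[KEY,.01+GZ]
for sg in(1,-1):
    for h in(.06,0,.13): print("stand",sg,h,np.round(x,2) if (x:=arm.ik(up+h*ez,quat(ez,kyv(KYAW),sg))) is not None else None)
    for k in range(4):
        for th,h in((.47,.12),(.47,0),(1.75,0)):
            x=arm.ik(SEAT+(GZ+h)*az,quat(az,lockdir(th+k*np.pi/2),sg))
            print("lock",sg,k,th,h,None if x is None else np.round(x,2))
E
```

```text
[ 1.19752294  0.61585339 -0.01260529  1.42475644  0.00812111  1.10337568
 -0.04037636]
stand 1 0.06 [-0.15  0.65 -0.84  1.67  0.54  1.07 -1.23]
stand 1 0 [-0.24  0.69 -0.68  1.74  0.53  0.91 -1.21]
stand 1 0.13 [-0.1   0.61 -0.94  1.57  0.51  1.23 -1.2 ]
lock 1 0 0.47 0.12 [ 0.03  0.26 -0.62  2.13  0.97  0.55 -1.88]
lock 1 0 0.47 0 [-0.83  0.54  0.64  2.16 -1.24  0.11  0.31]
lock 1 0 1.75 0 [-0.74  0.51  0.49  2.16 -0.39  0.04 -1.81]
lock 1 1 0.47 0.12 [-1.2   0.32  0.96  2.16 -0.19  0.31 -2.29]
lock 1 1 0.47 0 [-0.75  0.51  0.51  2.16 -0.55  0.05 -1.94]
lock 1 1 1.75 0 [-0.81  0.54  0.61  2.16 -1.16  0.09 -2.61]
lock 1 2 0.47 0.12 [ 0.39  0.4  -1.15  2.13  1.17  0.78  1.07]
lock 1 2 0.47 0 [-0.86  0.55  0.68  2.16 -1.31  0.13 -2.76]
lock 1 2 1.75 0 [-0.72  0.51  0.46  2.16 -0.02  0.04  0.96]
lock 1 3 0.47 0.12 [ 0.27  0.33 -0.96  2.13  1.09  0.68 -0.43]
lock 1 3 0.47 0 [-0.74  0.51  0.5   2.16 -0.45  0.04  1.1 ]
lock 1 3 1.75 0 [-0.85  0.55  0.67  2.16 -1.29  0.13  0.65]
stand -1 0.06 [-0.02  0.78 -1.15  1.67  0.76  1.21  1.72]
stand -1 0 [-0.03  0.88 -1.15  1.73  0.88  1.15  1.62]
stand -1 0.13 [-0.02  0.69 -1.15  1.57  0.65  1.31  1.82]
lock -1 0 0.47 0.12 [ 0.39  0.4  -1.15  2.13  1.17  0.78  1.07]
lock -1 0 0.47 0 [-0.86  0.55  0.68  2.16 -1.31  0.13 -2.76]
lock -1 0 1.75 0 [-0.72  0.51  0.46  2.16 -0.02  0.04  0.96]
lock -1 1 0.47 0.12 [ 0.27  0.33 -0.96  2.13  1.09  0.68 -0.43]
lock -1 1 0.47 0 [-0.74  0.51  0.5   2.16 -0.45  0.04  1.1 ]
lock -1 1 1.75 0 [-0.85  0.55  0.67  2.16 -1.29  0.13  0.65]
lock -1 2 0.47 0.12 [ 0.03  0.26 -0.62  2.13  0.97  0.55 -1.88]
lock -1 2 0.47 0 [-0.83  0.54  0.64  2.16 -1.24  0.11  0.31]
lock -1 2 1.75 0 [-0.74  0.51  0.49  2.16 -0.39  0.04 -1.81]
lock -1 3 0.47 0.12 [-1.2   0.32  0.96  2.16 -0.19  0.31 -2.29]
lock -1 3 0.47 0 [-0.75  0.51  0.51  2.16 -0.55  0.05 -1.94]
lock -1 3 1.75 0 [-0.81  0.54  0.61  2.16 -1.16  0.09 -2.61]
```

```bash
python3 - <<'E'
from h import *
q=quat(ez,kyv(KYAW),-1); up=np.r_[KEY,.01+GZ]
arm.movep(up+.1*ez,q)
print(arm.read_time(),arm.read_joint_positions().round(3),arm.read_tool_pos()-up,arm.ik(up,q))
cv2.imwrite("pics/s1.png",snapshot("side"));cv2.imwrite("pics/t1.png",snapshot("top"))
for th,h in((.47,.12),(.47,0),(1.75,0)):
    x=arm.ik(SEAT+(GZ+h)*az,quat(az,lockdir(th),-1)); print(th,h,x)
t=cv2.imread("pics/t1.png");s=cv2.imread("pics/s1.png")
cv2.imwrite("pics/c4.png",np.hstack([cv2.resize(t[150:280,30:160],(399,399)),cv2.resize(s[180:350,150:320],(399,399))]))
E
```

```text
3.5 [-0.017  0.727 -1.148  1.612  0.69   1.263  1.778] [ 0.00066566 -0.00073602  0.09976594] [-0.05839647  0.82879533 -1.05907607  1.73253175  0.81245855  1.08709532
  1.67844235]
0.47 0.12 [ 0.27471091  0.33511159 -0.95773397  2.12825618  1.09392641  0.68081517
  1.14138982]
0.47 0 [ 0.01282374  0.52739298 -0.57892482  2.13998109  1.49350885  0.53209316
  0.80363809]
1.75 0 [-0.56615158  0.47975661  0.24303616  2.15753205  1.21287212  0.12268991
 -0.25608126]
```

View pics/c4.png

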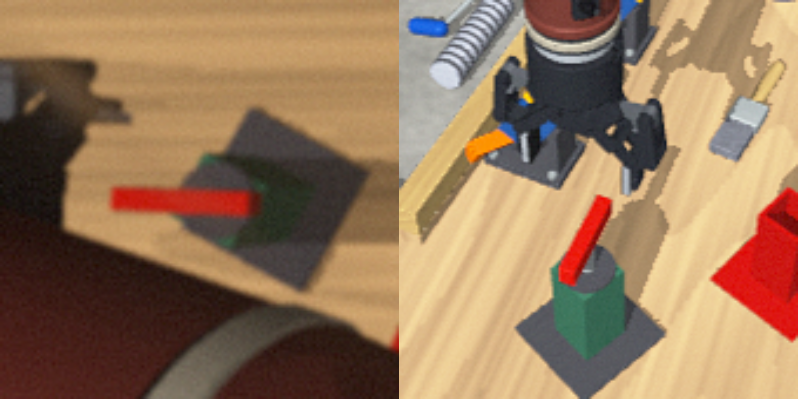

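The gripper is open above the red bar (side, full-frame, about (234,285)), with its jaws on either side of it. Now I'll descend and grip.

```bash
python3 - <<'E'
from h import *
up=np.r_[KEY,.01+GZ]
f0=arm.read_ft_force()
arm.line_to(up,velocity=.1); print(arm.read_tool_pos()-up,arm.read_ft_force()-f0)
arm.move_gripper(0.0,70); print("op",arm.read_opening(),arm.read_tool_pos()-up,arm.read_ft_force()-f0,arm.read_time())
arm.line_to(up+.02*ez,velocity=.08); print(arm.read_ft_force()-f0,arm.read_opening())
arm.line_to(up+.14*ez,velocity=.12); print(arm.read_ft_force()-f0,arm.read_opening(),arm.read_time(),arm.read_joint_positions().round(3))
cv2.imwrite("pics/s2.png",snapshot("side"));cv2.imwrite("pics/t2.png",snapshot("top"))
t=cv2.imread("pics/t2.png");s=cv2.imread("pics/s2.png")
cv2.imwrite("pics/c5.png",np.hstack([cv2.resize(t[150:280,30:160],(399,399)),cv2.resize(s[160:330,150:320],(399,399))]))
E
```

```text
[0.0001498  0.00043891 0.00075544] [-0.83883281  1.07496619 -0.13839583]
op 0.17012235711760387 [-1.66203766e-04  8.35160825e-05  1.53855139e-04] [-1.07645766  0.89599385  0.55191949] 5.3917
[-0.99072048  0.43169049 -2.54607796] 0.17107372338815105
[ 0.08546032  1.78742413 -3.22064539] 0.17373881229223803 6.9417 [-0.009  0.692 -1.173  1.552  0.649  1.338  1.816]
```

View pics/c5.png

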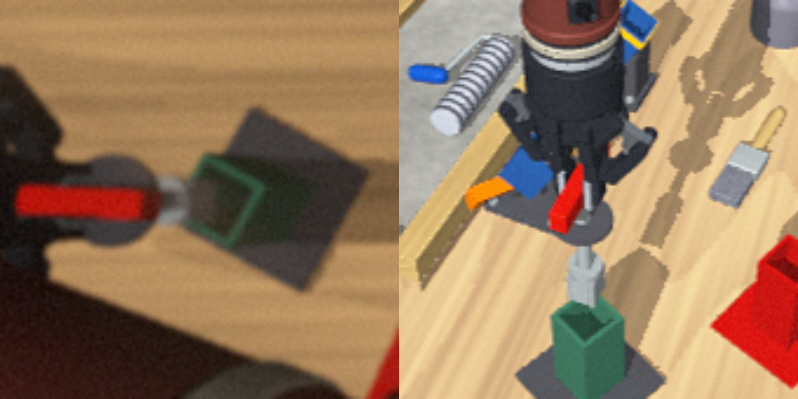

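The key is lifted clear: side, the socket end is at about (229,289), and the stand mouth below it at about (231,298) is empty. Now I'll check the key's offset in the hand against the prediction and refine the stand rim.

```bash
python3 - <<'E'
from h import *
p=arm.read_tool_pos();R=Rn.from_quat(arm.read_eef_rot()).as_matrix();a=-R[:,0];print("axis",a)
o=p-a*GZ
t=cv2.imread("pics/t2.png");s=cv2.imread("pics/s2.png")
print("pred origin s,t",proj("side",o),proj("top",o))
# green rim masks
for n,im,box in(("side",s,(210,275,260,350)),("top",t,(85,195,125,235))):
    b=blob(im,(55,70,20),(95,255,255),box); h=cv2.convexHull(np.argwhere(b)[:,::-1].astype(np.int32))
    print(n,cv2.approxPolyDP(h,2,True).reshape(-1,2).tolist())
def mark(n,im,X):
    for u in proj(n,X): cv2.circle(im,tuple(int(round(v*16)) for v in u),8,(0,255,255),-1,cv2.LINE_8,4)
S=np.r_[STAND,.112]
big=[]
for n,im,(x0,y0) in(("top",t,(65,180)),("side",s,(195,250))):
    f=6;c=cv2.resize(im[y0:y0+66,x0:x0+66],None,fx=f,fy=f,interpolation=cv2.INTER_CUBIC)
    fi=lambda X:[tuple(int(v) for v in (u-(x0,y0))*f+f/2) for u in proj(n,X)]
    for pt in fi(o)+fi(o+.042*a)+fi(o+.102*a): cv2.circle(c,pt,3,(0,255,255),-1)
    cr=np.array(fi([o+.0165*(np.cos(w)*R[:,1]+np.sin(w)*R[:,2]) for w in np.linspace(0,6.28,25)]));cv2.polylines(c,[cr],True,(255,255,0),1)
    for pt in fi(S): cv2.circle(c,pt,3,(255,0,255),-1)
    w0=np.deg2rad(-30)
    big.append(c)
cv2.imwrite("pics/c6.png",np.hstack(big))
E
```

```text
axis [0.0013849  0.00128916 0.99999821]
pred origin s,t [[229.79887048 285.07987119]] [[ 92.4173321  214.30103102]]
side [[231, 332], [216, 318], [215, 294], [223, 288], [235, 286], [245, 296], [245, 321]]
top [[116, 211], [105, 228], [94, 224], [97, 201]]
```

View pics/c6.png

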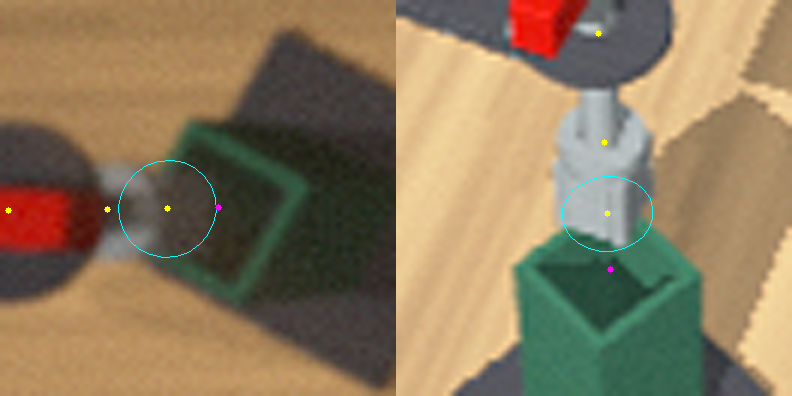

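The predicted key axis and stand centre match the pictures to about 1 px, with opposite biases in the two cameras that average out. Next I'll move above the open mouth, aligned with the tube.

```bash
python3 - <<'E'
from h import *
th=.47
q=quat(az,lockdir(th),-1); tgt=SEAT+(GZ+.135)*az
arm.line_to(tgt,velocity=.12,ori=q)
print(arm.read_time(),arm.read_joint_positions().round(3),arm.read_tool_pos()-tgt)
s=snapshot("side");t=snapshot("top");cv2.imwrite("pics/s3.png",s);cv2.imwrite("pics/t3.png",t)
p=arm.read_tool_pos();R=Rn.from_quat(arm.read_eef_rot()).as_matrix();a=-R[:,0];o=p-a*GZ;print("axis err",np.arccos(a@az))
big=[]
for n,im,(x0,y0) in(("top",t,(150,110)),("side",s,(170,180))):
    f=5;c=cv2.resize(im[y0:y0+79,x0:x0+79],None,fx=f,fy=f,interpolation=cv2.INTER_CUBIC)
    fi=lambda X:[tuple(int(v) for v in (u-(x0,y0))*f+f/2) for u in proj(n,X)]
    for d in(0,.042,.102):
        cr=np.array(fi([o+a*d+(.027 if d>.1 else .0165)*(np.cos(w)*R[:,1]+np.sin(w)*R[:,2]) for w in np.linspace(0,6.28,25)]));cv2.polylines(c,[cr],True,(255,255,0),1)
    cv2.polylines(c,[np.array(fi([M0+.024*(i*ax+j*ey) for i,j in((1,1),(1,-1),(-1,-1),(-1,1))]))],True,(255,0,255),1)
    cv2.line(c,fi(SEAT)[0],fi(M0+.1*az)[0],(0,255,255),1)
    big.append(c)
cv2.imwrite("pics/c7.png",np.hstack(big))
print(arm.ik(SEAT+GZ*az,q),arm.read_ft_force(),arm.read_opening())
E
```

```text
8.7833 [ 0.297  0.303 -0.98   2.121  1.033  0.685  1.194] [8.75809785e-05 5.69623947e-04 1.79873699e-04]
axis err 0.0010195153091874496
[ 0.09338906  0.55738534 -0.70350302  2.13770088  1.50997496  0.60652858
  0.79991566] [ 0.86591792 -0.09899649 -2.33951655] 0.17253182176693213
```

View pics/c7.png

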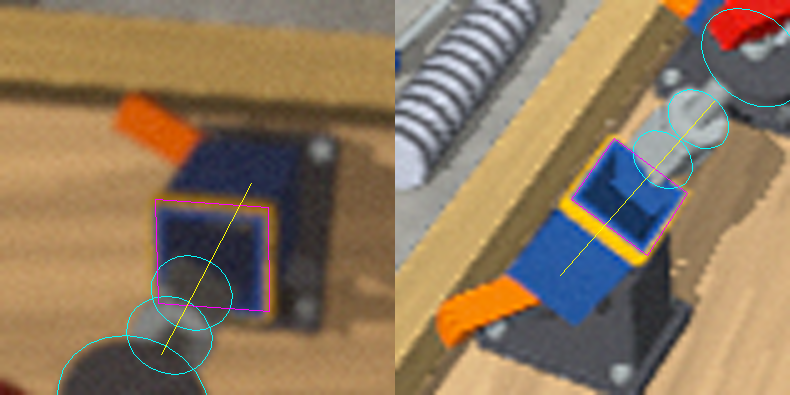

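Both views agree: the predicted key outline and mouth match the pictures to within about 0.7 px. Now I'll insert in steps and watch the force.

```bash
cat >> h.py <<'E'
def rep(tag):
    p=arm.read_tool_pos();R=Rn.from_quat(arm.read_eef_rot()).as_matrix();o=p+R[:,0]*GZ-SEAT
    f=arm.read_ft_force();m=arm.read_wrist_torque()
    print(tag,"t%.1f"%arm.read_time(),"key in lock frame mm (ax,ey,az)",(1000*np.array([o@ax,o@ey,o@az])).round(1),"F",np.array([f@ax,f@ey,f@az]).round(1),"Maz %.2f"%(m@az))
    return f@az
E
python3 - <<'E'
from h import *
rep("start")
for h in(.07,.04,.028,.02):
    arm.line_to(SEAT+(GZ+h)*az,velocity=.1 if h>.03 else .04); F=rep(h)
    if abs(F)>18: print("stop");break
E
```

```text
start t8.9 key in lock frame mm (ax,ey,az) [1.00e-01 7.00e-01 1.35e+02] F [-0.4 -0.  -2.5] Maz -0.06
0.07 t9.7 key in lock frame mm (ax,ey,az) [ 0.2  0.6 70.3] F [-0.8  0.4 -2. ] Maz -0.04
0.04 t10.1 key in lock frame mm (ax,ey,az) [ 0.1  0.4 40.4] F [-0.3  0.4 -1.6] Maz 0.02
0.028 t10.6 key in lock frame mm (ax,ey,az) [-0.2 -0.  27.8] F [-1.  -0.3 -1.7] Maz 0.02
0.02 t10.9 key in lock frame mm (ax,ey,az) [-0.2  0.1 19.7] F [-1.2 -0.5 -2.1] Maz 0.01
```

```bash
python3 - <<'E'
from h import *
for h in(.01,.004,.001):
    arm.line_to(SEAT+(GZ+h)*az,velocity=.03); F=rep(h)
    if F>15: print("stop");break
print(arm.read_joint_positions().round(3),arm.read_opening())
s=snapshot("side");t=snapshot("top");cv2.imwrite("pics/s4.png",s);cv2.imwrite("pics/t4.png",t)
cv2.imwrite("pics/c8.png",np.hstack([cv2.resize(t[110:200,140:230],(395,395)),cv2.resize(s[170:270,160:260],(395,395))]))
E
```

```text
0.01 t11.4 key in lock frame mm (ax,ey,az) [-0.1 -0.   9.8] F [-1.7 -0.5 -1.8] Maz -0.01
0.004 t11.8 key in lock frame mm (ax,ey,az) [-0.1 -0.   3.8] F [-1.1  0.2 -2.1] Maz -0.02
0.001 t12.0 key in lock frame mm (ax,ey,az) [0.1 0.4 1.2] F [-0.7 -0.   0.3] Maz 0.03
[ 0.139  0.576 -0.778  2.137  1.516  0.653  0.801] 0.1739090434448485
```

View pics/c8.png

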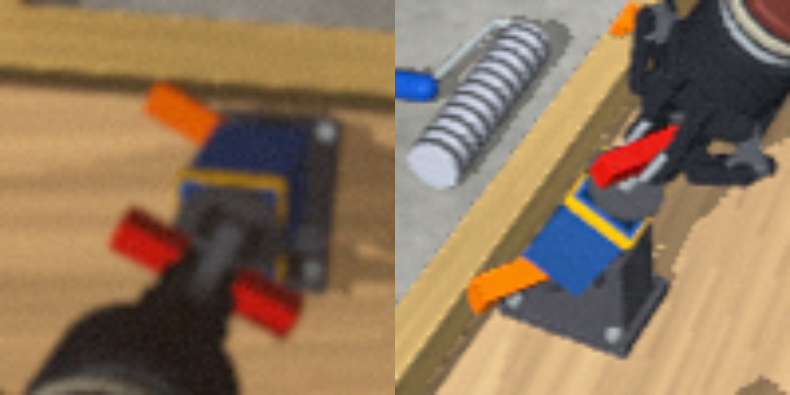

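The key is down with its flange close to the mouth (top crop (230,215)), and axial force rises at 1.2 mm. I'll press it home lightly, then turn in steps.

```bash
python3 - <<'E'
from h import *
arm.line_to(SEAT+(GZ-.0005)*az,velocity=.02); F=rep("home"); arm.pause(.2)
p=SEAT+(GZ+0.0003)*az
for th in(.65,.85,1.1,1.35,1.55,1.65):
    arm.line_to(p,velocity=.03,ori=quat(az,lockdir(th),-1)) if 0 else None
    x=arm.ik(p,quat(az,lockdir(th),-1))
    if x is None: print("noik",th);break
    q0=arm.read_joint_positions()
    if np.abs(x-q0)[:6].max()>.3: print(th,"branch?",x.round(2),q0.round(2));
    t0=arm.read_time()
    try: arm.line_to(p,velocity=.02,ori=quat(az,lockdir(th),-1))
    except arm.MotionError as e: print(e);break
    rep(th);print("dt",arm.read_time()-t0,arm.read_joint_positions().round(2),arm.read_opening())
E
```

```text
home t12.4 key in lock frame mm (ax,ey,az) [0.3 1.  1. ] F [-1.4 -0.3 12.1] Maz -0.05
0.65 t12.9 key in lock frame mm (ax,ey,az) [-0.   1.1  1.1] F [-1.   0.6  8. ] Maz -0.01
dt 0.3332999999999995 [ 0.14  0.58 -0.78  2.14  1.52  0.65  0.62] 0.17352777350751336
0.85 t13.2 key in lock frame mm (ax,ey,az) [-0.   1.1  1.1] F [-1.6 -0.1  7.9] Maz -0.04
dt 0.34999999999999964 [ 0.14  0.58 -0.78  2.14  1.52  0.65  0.42] 0.17703770162620874
1.1 t13.7 key in lock frame mm (ax,ey,az) [-0.   0.8  1.1] F [-3.2 -0.5  7.6] Maz -0.04
dt 0.40000000000000036 [ 0.14  0.58 -0.77  2.14  1.52  0.65  0.17] 0.17487917785390605
1.35 t14.1 key in lock frame mm (ax,ey,az) [-0.   0.6  1.1] F [-1.9  0.8  9.1] Maz -0.08
dt 0.40000000000000036 [ 0.13  0.58 -0.77  2.14  1.52  0.65 -0.08] 0.17190577903958582
1.55 t14.4 key in lock frame mm (ax,ey,az) [-0.1  0.3  1. ] F [-1.8  0.   9.6] Maz -0.09
dt 0.34999999999999964 [ 0.13  0.57 -0.77  2.14  1.52  0.65 -0.28] 0.17485339969024122
1.65 t14.7 key in lock frame mm (ax,ey,az) [-0.2  0.3  1. ] F [-2.3 -0.8  9.9] Maz -0.05
dt 0.25 [ 0.13  0.57 -0.77  2.14  1.52  0.65 -0.38] 0.178233265909623
```

```bash
cat >> h.py <<'E'
def look(k):
    s=snapshot("side");t=snapshot("top")
    cv2.imwrite(f"pics/lk{k}.png",np.hstack([cv2.resize(t[110:200,140:230],(395,395)),cv2.resize(s[170:270,160:260],(395,395))]));cv2.imwrite(f"pics/s_{k}.png",s);cv2.imwrite(f"pics/t_{k}.png",t)
E
python3 -c "
from h import *
look(5)"
```

```text
(no output)
```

View pics/lk5.png

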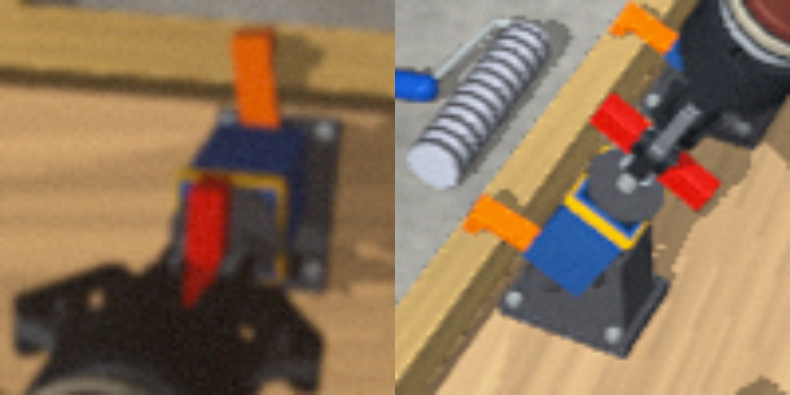

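The finger now lies across the rail (top crop (257,75)) and looks slightly short of square. I'll go on towards the stop, watching the moment.

```bash
python3 - <<'E'
from h import *
p=SEAT+(GZ+0.0003)*az
for th in(1.70,1.74,1.78,1.82,1.86):
    arm.line_to(p,velocity=.02,ori=quat(az,lockdir(th),-1)); rep(th)
    m=arm.read_wrist_torque()@az
    R=Rn.from_quat(arm.read_eef_rot()).as_matrix();kx=-R[:,1];ky=np.cross(az,kx);print("tool th",np.arctan2(ky@ax,ky@ey))
    if abs(m)>.4: break
look(6)
E
```

```text
1.7 t15.0 key in lock frame mm (ax,ey,az) [-0.2  0.2  1. ] F [-1.8 -0.2  8.8] Maz -0.05
tool th 1.6962930890824515
1.74 t15.2 key in lock frame mm (ax,ey,az) [-0.2  0.2  1. ] F [-2.5 -0.4  9.9] Maz 0.01
tool th 1.7361962659055035
1.78 t15.5 key in lock frame mm (ax,ey,az) [-0.3  0.1  1. ] F [-1.7 -0.3  9.1] Maz -0.02
tool th 1.7761997258307305
1.82 t15.8 key in lock frame mm (ax,ey,az) [-0.3  0.1  1. ] F [-1.5 -0.7  9.3] Maz -0.02
tool th 1.8161861073274566
1.86 t16.0 key in lock frame mm (ax,ey,az) [-0.3  0.1  1. ] F [-1.9 -0.3  9.5] Maz 0.21
tool th 1.8548419692533313
```

View pics/lk6.png

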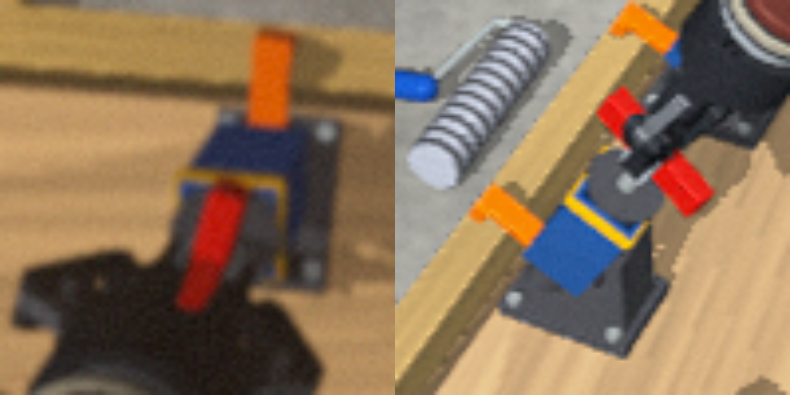

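The moment only started to rise at 1.86, which suggests the stop. I'll measure the finger angle as before and compare it with the shut lock.

```bash
python3 - <<'E'
from h import *
im=cv2.imread("pics/t_6.png")
def ang(box,seat):
    b=blob(im,(4,150,120),(13,255,255),box);pts=np.argwhere(b)[:,::-1];L=[]
    for p in pts:
        o,d=ray("top",p);w=o+d*((seat-o)@az)/(d@az)-seat;L.append((w@ax,w@ey))
    L=np.array(L);c=L.mean(0);v=np.linalg.svd(L-c)[2][0];v*=np.sign(v@c);print(len(pts),c.round(4),"th cen %.3f axis %.3f"%(np.arctan2(*c),np.arctan2(*v)))
ang((180,105,225,145),SEAT)
sm=plane("top",(294,170),.125)
ang((280,110,315,148),sm-.094*az)
rep("now")
E
```

```text
208 [ 0.0457 -0.0037] th cen 1.652 axis 1.706
211 [ 0.0492 -0.0012] th cen 1.595 axis 1.545
now t16.1 key in lock frame mm (ax,ey,az) [-0.3  0.2  1. ] F [-1.4 -1.1  9.4] Maz 0.28
```

The finger angle measures about 1.65 ± 0.07 rad (shut lock ≈ 1.55–1.60), and the moment has risen, so the stem is at its stop. I'll centre the key in its play and pull it out.

```bash
python3 - <<'E'
from h import *
print(plane("top",(100.2,214.8),.112),plane("side",(229.9,295.0),.112))
q=quat(az,lockdir(1.72),-1);p=SEAT+(GZ+0.0003)*az
arm.line_to(p,velocity=.02,ori=q);rep("backoff")
for h in(.01,.03,.06,.135):
    arm.line_to(SEAT+(GZ+h)*az,velocity=.05 if h<.05 else .1);rep(h)
look(7);print(arm.read_joint_positions().round(2),arm.read_opening())
E
```

```text
[0.46862184 0.3309241  0.112     ] [0.47061215 0.33121343 0.112     ]
backoff t16.4 key in lock frame mm (ax,ey,az) [-0.3  0.2  1. ] F [-2.4 -0.   9.7] Maz 0.01
0.01 t16.7 key in lock frame mm (ax,ey,az) [ 0.1 -0.6  9.8] F [-1.3  0.4 -1.8] Maz 0.01
0.03 t17.3 key in lock frame mm (ax,ey,az) [ 0.2 -0.3 30. ] F [-1.2  1.1 -2.6] Maz -0.04
0.06 t17.7 key in lock frame mm (ax,ey,az) [ 0.2 -0.4 59.8] F [-2.3  0.6 -1.8] Maz 0.04
0.135 t18.6 key in lock frame mm (ax,ey,az) [ -0.5  -0.7 134.4] F [-1.9 -0.5 -2.1] Maz 0.03
[ 0.28  0.3  -0.96  2.12  1.03  0.68 -0.05] 0.17648503089032494
```

View pics/lk7.png

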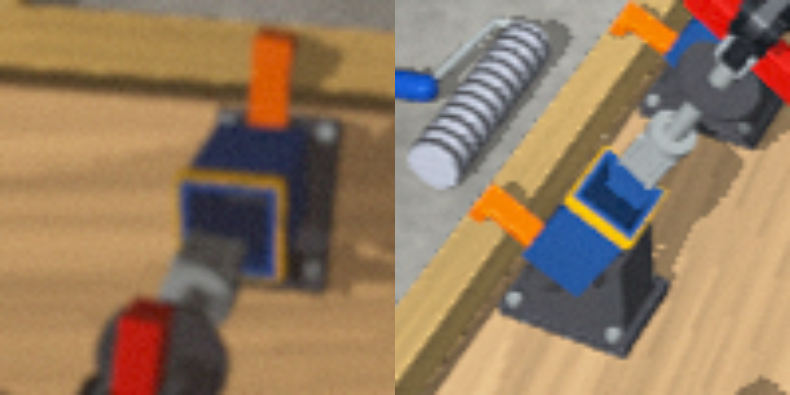

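The key is out and the finger stays across the rail (top crop (270,80)). Next I'll take the key back over the green stand.

```bash
sed -i 's/STAND=np.array.*/STAND=np.array([.4701,.3306])/' h.py; python3 - <<'E'
from h import *
q=quat(ez,kyv(KYAW),-1);up=np.r_[STAND,.01+GZ]
arm.line_to(arm.read_tool_pos()+.02*ez,velocity=.1)
arm.line_to(up+.14*ez,velocity=.12,ori=q)
arm.pause(.2);print(arm.read_time(),arm.read_tool_pos()-up,arm.read_joint_positions().round(2))
t=snapshot("top");s=snapshot("side");big=[]
p=arm.read_tool_pos();R=Rn.from_quat(arm.read_eef_rot()).as_matrix();a=-R[:,0];o=p-a*GZ
for n,im,(x0,y0) in(("top",t,(65,180)),("side",s,(195,250))):
    f=6;c=cv2.resize(im[y0:y0+66,x0:x0+66],None,fx=f,fy=f,interpolation=cv2.INTER_CUBIC)
    fi=lambda X:[tuple(int(v) for v in (u-(x0,y0))*f+f/2) for u in proj(n,X)]
    for d in(0,.042):
        cr=np.array(fi([o+d*a+.0165*(np.cos(w)*R[:,1]+np.sin(w)*R[:,2]) for w in np.linspace(0,6.28,25)]));cv2.polylines(c,[cr],True,(255,255,0),1)
    for pt in fi(np.r_[STAND,.112]): cv2.circle(c,pt,3,(255,0,255),-1)
    big.append(c)
cv2.imwrite("pics/c9.png",np.hstack(big))
E
```

```text
21.2167 [ 1.03479826e-04 -3.59253832e-04  1.40114629e-01] [ 0.03  0.75 -1.3   1.55  0.73  1.4   1.74]
```

View pics/c9.png

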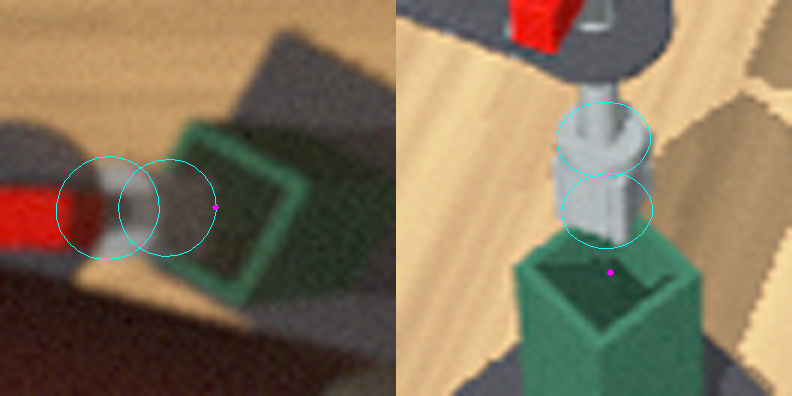

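The socket is over the green rim in both views, with offsets of 1 mm or less. Lowering now.

```bash
python3 - <<'E'
from h import *
up=np.r_[STAND,.01+GZ]
f0=arm.read_ft_force()
for h in(.10,.08,.04,.015,.005,.002):
    arm.line_to(up+h*ez,velocity=.08 if h>.01 else .03);f=arm.read_ft_force()-f0;print(h,f.round(1),(arm.read_tool_pos()-up).round(4))
    if np.linalg.norm(f)>15: print("stop");break
s=snapshot("side");t=snapshot("top")
cv2.imwrite("pics/c10.png",np.hstack([cv2.resize(t[150:280,30:160],(399,399)),cv2.resize(s[200:350,150:300],(399,399))]))
E
```

```text
0.1 [-0.2 -1.1  1.1] [-0.      0.0002  0.0999]
0.08 [ 0.1  0.7 -0.4] [-0.     -0.0003  0.0793]
0.04 [0.5 0.5 0.3] [-0.      0.0002  0.04  ]
0.015 [-0.1  0.5  0.9] [-0.0001 -0.0002  0.0143]
0.005 [0.6 0.3 0. ] [-0.     -0.      0.0049]
0.002 [0.  1.  0.3] [-0.     -0.0001  0.0018]
```

View pics/c10.png

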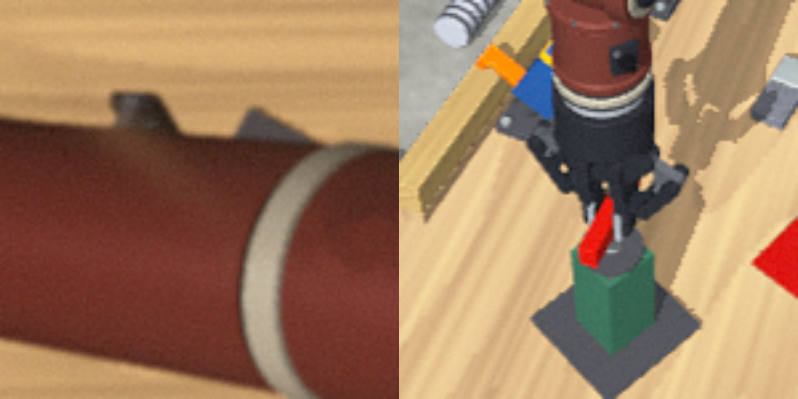

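```bash
python3 - <<'E'
from h import *
up=np.r_[STAND,.01+GZ];f0=arm.read_ft_force()
for h in(.001,0,-.001,-.002):
    arm.line_to(up+h*ez,velocity=.02);f=arm.read_ft_force()-f0;print(h,f.round(1))
    if f[2]>3: break
arm.move_gripper(.6);arm.pause(.2)
arm.move_gripper(1.0);arm.line_to(up+.13*ez,velocity=.12);print(arm.read_opening(),arm.read_time())
x=arm.read_joint_positions();x[0]+=.9;arm.move_j(x);arm.pause(.3);print(arm.read_tool_pos(),arm.read_time())
s=snapshot("side");t=snapshot("top");cv2.imwrite("pics/s9.png",s);cv2.imwrite("pics/t9.png",t)
bs=blob(s,(0,150,80),(8,255,255),(205,250,260,310));bt=blob(t,(0,150,80),(8,255,255),(50,190,130,240))
for b in(bs,bt):
    r=cv2.minAreaRect(np.argwhere(b)[:,::-1].astype(np.float32));print(np.round(r[0],1),np.round(r[1],1),round(r[2],1))
E
```

```text
0.001 [ 0.1 -0.8  0.4]
0 [-0.  -0.3  1.3]
-0.001 [-0.9 -1.8  8.1]
0.9977165164940397 27.3833
[ 0.55096971 -0.16239362  0.34407745] 29.5
[228.5 281.5] [ 9.4 40.7] 26.6
[ 90.  214.6] [48.2  8.9] 3.0
```

View pics/s9.png

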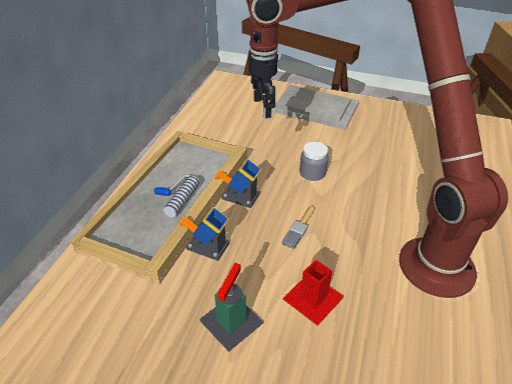

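View pics/t9.png

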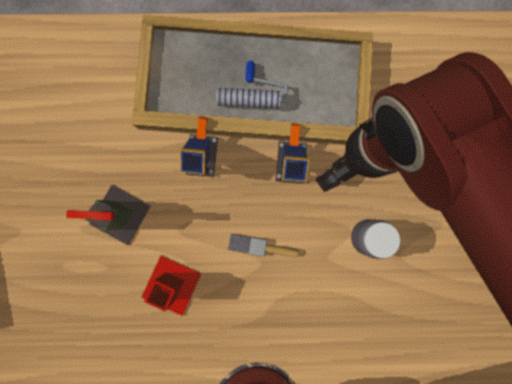

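The key hangs in the green stand: its bar is at side (228.5,281.5) and top (90,214.6), within 1 px of the start. Both fingers lie across the rail (top (202,128) and (295,133)), the bystanders look unmoved and the arm is clear. Handing in.

```bash
python3 -c "
from h import *
print(ticket.finish_job(),arm.read_time())"
```

```text
the job is handed in; nothing more can be done
the job is handed in; nothing more can be done
```

I locked the open lock with the T-key and hung the key back in the green stand, then handed the job in. No verdict is reported; the last pictures were taken at 29.5 s of the 61 s.

- **Insertion:** the key went down the raked tube to about 1 mm from the computed seat, where it bottomed out at about 12 N.
- **Turn:** I turned the key clockwise until the wrist moment rose to about 0.2–0.3 N m, which I took as the stop. I then backed the key off within its play and pulled it out along the tube.
- **Key in stand:** the last pictures show the bar within about 1 px of where it started in both views, with the gripper open and well clear.
- **Other items:** the shut lock, tub, roller and brush look unmoved in the pictures; I did not measure them.

**Disagreements and limits:**
- The two cameras disagreed by about 2–3 mm in x, so I averaged them.
- The finger angle measured in the top view (1.65–1.71 rad) lies slightly above the 1.62 stop. I put that down to pixel error of about 0.07 rad; both figures are well past the 1.38 limit.
- The wrist moment was too noisy to show the stem's 0.12 N m friction during the turn, so I confirmed the turning from the pictures.

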